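Dress the neck plate's edge and snap it into the capping stand

TASK

Break the sharp right-hand upper edge of the aluminium neck plate on the filing board: with the file leaning about 30 degrees out to the right, push it away from you along that edge in three long, light strokes, lifting it well clear at the end of each stroke before you bring it back, because the plate only rests against its stop and must not be dragged off it. Then lay the file flat on the table, take the plate by its black grip and slide it, notch first, into the slideway of the capping stand until it is fully home and the spring catch has clicked behind it. Leave everything else where it is.

Things in the scene. Friction and masses are not known exactly. Their poses are not given: they have to be found in the camera images.
- board: Pale beech filing board, 124 (x) x 90 (y) mm, top 28 mm above the table, fixed, waxed and slippery. Origin: centre of its underside; +x points away from the robot, +y left. A 7 mm stop cleat crosses its far end, near face at x = +45 mm; a 7 mm side cleat is on its left, right face at y = +21 mm. The plate lies in this corner.
- board_edge (a point): Middle of the edge to be filed while the plate lies against its stops: board frame (0, -39, +36) mm. The edge runs 86 mm along the board's x; axes as the board's.
- plate: Neck plate of bare aluminium, 90 (x) x 60 (y) x 8 mm, 0.10 to 0.18 kg, loose on the board. Origin: centre of its underside, z up. A notch 26 mm wide, 28 mm deep is open at its far (+x) end. The edge to file is its straight upper edge at y = -30, z = 8 mm. Nothing holds it but its weight and the stops in front and on its left: a file dragged back over it, towards the robot, pulls it away.
- plate_grip (a point): Grasp point in the plate's black upright grip, which measures 40 (x) x 12 (y) mm, rises 36 mm above the plate's top and is centred 8 mm behind the plate's origin. The point is 38 mm above the plate's underside; fingertips then stay 11 mm above the plate. Close across y.
- plate_notch (a point): Middle of the plate's leading (notched) end, 45 mm in front of the plate's origin, at half thickness (4 mm above its underside).
- file: Flat file in a holder: dark steel blade 150 (x) x 24 (y) x 5 mm, narrowed at its toe (+x), wooden bar grip above it; 0.19 to 0.30 kg, loose, flat on the table left of the board, toe away from the robot. Origin: centre of the cutting face (the underside), z up. A filling machine stands 50 to 100 mm behind it.
- file_face (a point): Centre of the file's cutting face. In a stroke it lies on the edge while the file's z leans 30 degrees from vertical to the right (the board's -y). Begin with it at least 15 (better 40) mm short of board_edge in board x, end at least 15 (better 40) mm beyond, pressing lightly all along, 5 to 13 N (9 N is right); then lift it 25 mm or more before it returns.
- file_grip (a point): Grasp point in the file's wooden grip, 40 mm above the cutting face. The grip measures 100 (x) x 18 (y) mm and stands from 27 to 47 mm above the face; below it the holder rail reaches 10 mm above the face. Close across the file's y.
- stand: Capping stand for sample bottles, fixed, grey base 150 x 112 mm. Origin: centre of its underside. Its slideway runs along +x (away from the robot) and is open towards the robot: two ledges, top 56 mm above the table, x = -85 to +65 mm, 48 mm apart, and two lips over them from x = -16 mm on, which leave 11 mm of height (14 mm at their entry); their top is 74 mm above the table.
- stand_mouth (a point): Middle of the slideway's mouth at the height of the ledges' top (stand frame -47, 0, +56 mm). From here on the guide walls stand 63 mm apart; before it they flare to 75 mm at stand x = -66 mm. The ledges in front of it carry the plate's leading end as it is set down.
- stand_stop (a point): Middle of the end stop's near face, at the height of the ledges' top (stand frame +65, 0, +56 mm). Home, the plate's leading end is 0 to 2.5 mm short of it. Axes as the stand's.
- catch (a joint): Spring catch in the right-hand guide wall, a dark wedge with its ramp towards the robot, at stand x = -46.5 to -27.5 mm. 0: fully out, 6.5 mm inside the slideway; grows to 0.009 m as it is pushed aside to the right. Pushing the plate past it takes about 5 to 10 N; it springs back behind the plate's trailing end when the plate is home.
- sample_bottle: Brown dropper bottle, 33 mm across, 102 mm high, loose bystander. Origin: centre of its underside.
- pump: Black lotion pump head, 31 x 58 x 58 mm, loose bystander. Origin at its underside.
- beaker: Steel beaker, 67 mm across, 78 mm high, loose bystander. Origin: centre of its underside.

How it is judged:
By the outcome, as a careful person would: the job done as asked, in the order asked, and still so for the second after the job is handed in, with the robot touching nothing.
It also fails if it takes over 72 s, if anything falls off the work surface, if the arm or the gripper's body presses on something with over 40 N, if the wrist force passes 120 N, or if a joint passes its speed limit or range.

ROBOT

A 6-joint arm with a two-finger parallel gripper is mounted at the origin on a cart in front of the work surface, level with it; the furniture and walls round the work are solid. World frame = base frame: x ahead of the robot, y to its left, z up, the work surface at z = 0. Lengths are in m, angles in rad, forces in N, time in s.
With the tool pointing down it reaches from about 0.3 to 0.825 m from the base axis. Payload 5.4 kg.
Tool frame: the origin (TCP) lies at the very end of the fingers, on their centre line; the grasp point (between the pads) lies 19 mm behind it; z points along the fingers, y is the line along which they close (so a half turn about z gives the same grasp; the last joint's range is limited). The gripper opens to 92 mm and grips with 3 to 60 N. Pads are 20 mm wide; open, the fingers measure 128 mm over their backs; the gripper's body (75 mm by 189 mm) begins 69 mm behind the grasp point.
Start: joints at [-1.415, 0.158, 1.597, -0, 1.386, -0.21], TCP at [0.206, -0.537, 0.215] pointing down, gripper open.
Joint ranges: [-2.91, 2.91], [-0.94, 2.29], [0.18, 2.7], [-1.29, 4.43], [0.17, 2.64], [-3, 3]. Speed limits (rad/s): [2.57, 2.57, 3.14, 3.14, 3.14, 3.14].

INTERFACE

Orientations are given as a rotation vector (axis times angle).
In Python, from workcell import bot gives the robot as it stands. Calls block until the motion is done:
- bot.goto(position, orientation): joint-space move of the TCP to a pose.
- bot.line_to(position, rot=None, max_speed=0.15): straight line of the TCP; rot=None keeps the orientation; max_speed is the mean speed in m/s.
- bot.set_joints(angles): joint-space move.
- bot.set_gripper(opening, newtons=None): opening from 0.0 (shut) to 1.0 (fully open); newtons is the grip in N (None keeps the last); returns when the fingers have stopped.
- bot.hold(seconds).
- bot.inverse_kinematics(position, orientation): joint angles nearest the present ones, or None.
- bot.read_camera(name): name is "scene" or "top" or "wrist"; returns a dict with "pixels" (480x640x3 uint8, blue, green, red), "fx", "fy", "cx", "cy" (pixels), "R" (3x3) and "t" (3): a world point X has camera coordinates R X + t. Camera axes: x right, y down, z forward; pixel columns grow to the right and rows downward; lengths in m; the calibration is good to about 2 mm. A picture is of the moment at which its call begins. There is no depth.
A pose or a line that the arm cannot do raises bot.MotionError and nothing moves.
- bot.job_done(): hands the job in; it is judged then, once.
Readings, each from a call of its own:
- bot.current_clock(): time.
- bot.current_joints(): joint angles.
- bot.current_joint_vel(): joint speeds.
- bot.current_effort(): joint torques, N m.
- bot.current_ee_pos(): TCP position.
- bot.current_tool_rot(): TCP orientation.
- bot.current_contact_force(): force on the tool from outside, world axes, zero at the start.
- bot.current_ft_torque(): the same for the moment, N m.
- bot.current_opening(): opening from 0.0 (shut) to 1.0 (fully open).
- bot.current_grip_force(): force on a finger pad.
Only numpy, scipy, OpenCV 4.12 (cv2) and the standard library are available. Lean on these libraries where they do the work, as an engineer would, in place of code of your own. Each camera call takes 0.05 s, during which the arm holds its last target. There are 200 camera calls.

## Working session

There is one attempt and no reset: what is moved stays moved. The work goes in short steps, each a Python script; the robot and the scene stay as the last script left them, time stands still between calls to the robot, and variables do not carry over. Pictures are saved under pics/ and viewed, at most 10 in all, crops included, and the job is handed in when it is done.

```bash
ls; mkdir -p pics; python3 - <<'E'
from workcell import bot
import cv2,numpy as np,pickle
for n in("scene","top","wrist"):
    c=bot.read_camera(n); cv2.imwrite(f"pics/{n}0.png",c["pixels"]); pickle.dump(c,open(f"{n}0.pkl","wb"))
    print(n,c["fx"],c["fy"],c["cx"],c["cy"],(-c["R"].T@c["t"]).round(3),c["R"].round(3).tolist())
print(bot.current_clock(),bot.current_contact_force(),bot.current_tool_rot())
E
```

```text
pics
scene 557.1769609310495 557.1769609310495 326.91877025279194 246.25422045497794 [-0.376  0.704  0.508] [[-0.601, -0.799, -0.016], [-0.298, 0.242, -0.923], [0.741, -0.55, -0.384]]
top 464.1907062922141 464.1907062922141 323.4439285464365 238.00921570806915 [0.421 0.07  1.078] [[-0.009, -1.0, 0.016], [-0.997, 0.008, -0.076], [0.075, -0.017, -0.997]]
wrist 424.2493060014434 424.2493060014434 321.20431036520614 245.18814389778402 [ 0.284 -0.507  0.383] [[0.358, -0.934, -0.002], [-0.892, -0.343, 0.295], [-0.276, -0.104, -0.956]]
0.15 [ 0.58880369 -0.48979004 -0.11042148] [-3.08778505e+00 -5.71138813e-01 -6.02704066e-05]
```

View pics/top0.png

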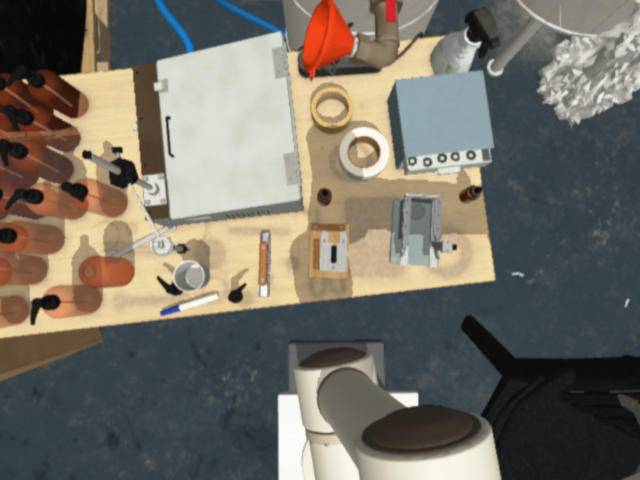

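View pics/scene0.png

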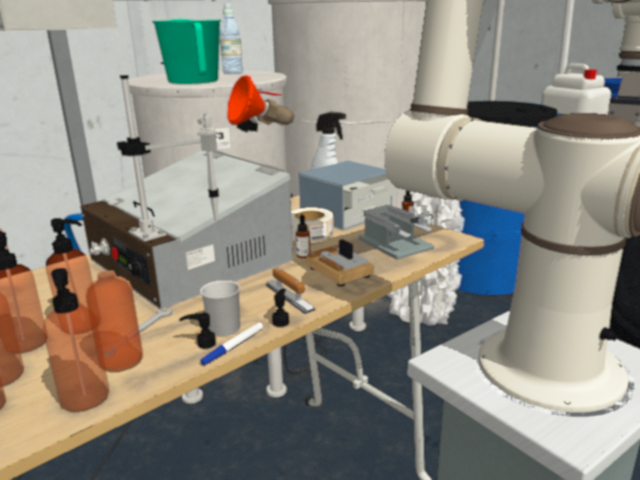

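The top view shows the file at (265,262), the board with the plate and its black grip at (329,250), the stand at (417,230), a bottle at (325,196), the beaker at (190,275) and pumps at (170,287) and (237,294). The scene view agrees. Next come approximate positions and close wrist views.

```bash
cat > h.py <<'E'
from workcell import bot
import cv2,numpy as np,pickle
from scipy.spatial.transform import Rotation as Rn
def ray(c,u,v,z):
    d=c["R"].T@np.array([(u-c["cx"])/c["fx"],(v-c["cy"])/c["fy"],1]); o=-c["R"].T@c["t"]
    return (o+d*(z-o[2])/d[2])[:2]
def proj(c,X):
    p=c["R"]@np.asarray(X)+c["t"]; return np.array([c["fx"]*p[0]/p[2]+c["cx"],c["fy"]*p[1]/p[2]+c["cy"]])
def down(yaw): # tool z down, tool x at yaw
    return (Rn.from_euler('z',yaw)*Rn.from_euler('x',np.pi)).as_rotvec()
def snap(name,tag):
    c=bot.read_camera(name); cv2.imwrite(f"pics/{tag}.png",c["pixels"]); pickle.dump(c,open(f"{tag}.pkl","wb")); return c
E
python3 - <<'E'
from h import *
c=pickle.load(open("top0.pkl","rb"))
for n,u,v,z in [("file",265,262,.03),("board",329,250,.028),("stand",417,230,.05),("bottle",325,197,.05),("beaker",190,275,.04),("pump",237,294,.03)]: print(n,ray(c,u,v,z).round(3))
for p in [(.36,.03,.30),(.36,-.1,.30)]:
    print(p,bot.inverse_kinematics(p,down(0)))
bot.goto((.36,.03,.30),down(0)); snap("wrist","w1"); print(bot.current_clock())
bot.goto((.36,-.11,.30),down(0)); snap("wrist","w2"); print(bot.current_clock())
E
```

```text
file [0.447 0.184]
board [0.473 0.04 ]
stand [ 0.515 -0.156]
bottle [0.591 0.048]
beaker [0.42  0.349]
pump [0.376 0.247]
(0.36, 0.03, 0.3) [-2.55181213e-01 -4.86268905e-01  1.99784449e+00 -4.44089210e-16
  1.63001707e+00  1.31561511e+00]
(0.36, -0.1, 0.3) [-5.97631712e-01 -4.47466541e-01  1.97197310e+00 -4.44089210e-16
  1.61708609e+00  9.73164614e-01]
2.3333
3.0
```

View pics/w1.png

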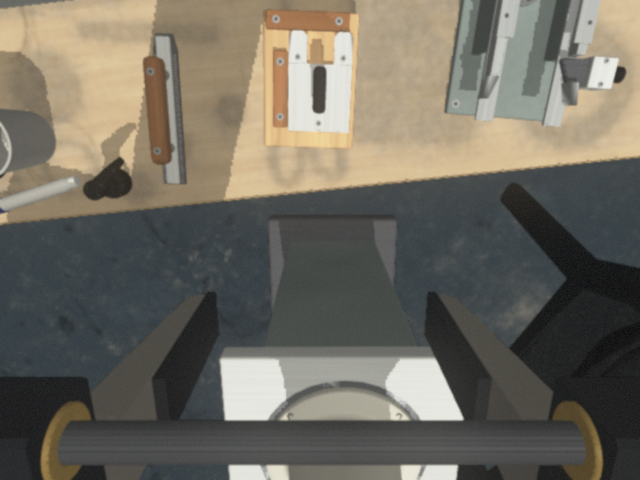

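View pics/w2.png

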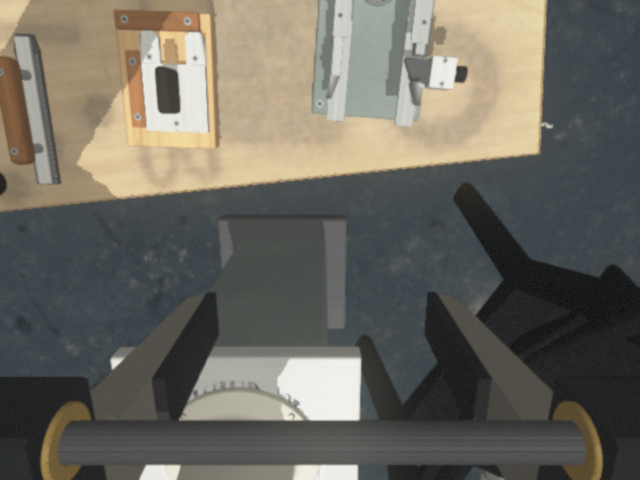

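The first wrist view shows the file (grip (157,110), blade (175,110)), the board (265–355, 10–147) with plate, and the stand mouth at top right. The second shows the stand (315–430, 0–125) with its catch at (435,72). Next, views with each object centred.

```bash
python3 - <<'E'
from h import *
bot.goto((.45,-.15,.26),down(0)); a=snap("wrist","w3")
bot.goto((.41,.09,.26),down(0)); b=snap("wrist","w4")
print(bot.current_clock())
cv2.imwrite("pics/w34.png",np.vstack([a["pixels"][:300],b["pixels"][:300]]))
E
```

```text
4.5667
```

View pics/w34.png

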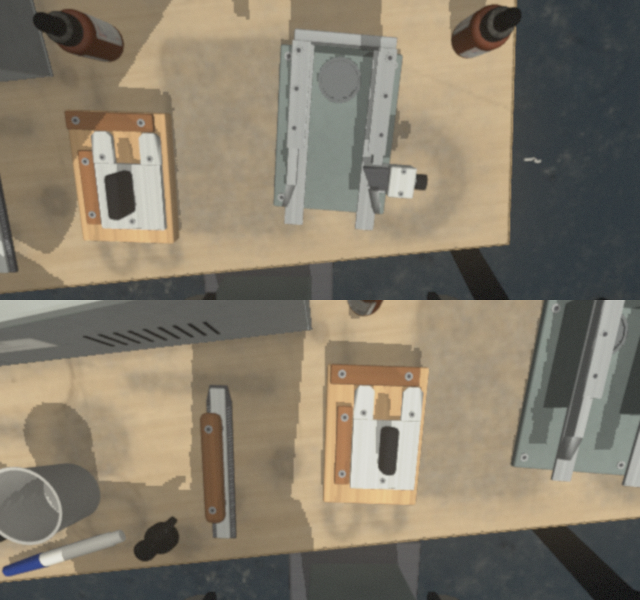

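The upper half (w3) shows the stand at (275–400, 30–230), ledge ends at (293,222) and (365,228), and the catch at (377,180). The lower half (w4, rows offset by 300) shows the plate at (350–422, 385–492), grip at (388,450), cleat at (375,375), file grip (212,468), blade (220,460) and machine front edge at row ~330–360. Now masks and a zoom.

```bash
python3 - <<'E'
from h import *
c3=pickle.load(open("w3.pkl","rb"));c4=pickle.load(open("w4.pkl","rb"))
def blob(c,roi,f):
    u0,u1,v0,v1=roi; im=c["pixels"][v0:v1,u0:u1]; hsv=cv2.cvtColor(im,cv2.COLOR_BGR2HSV)
    m=f(hsv).astype(np.uint8)
    n,l,s,_=cv2.connectedComponentsWithStats(m); k=1+s[1:,4].argmax()
    cn=max(cv2.findContours((l==k).astype(np.uint8),0,2)[0],key=cv2.contourArea)[:,0]+[u0,v0]
    return cn
def rect(n,c,cn,z):
    P=np.array([ray(c,*p,z) for p in cn.astype(float)]); r=cv2.minAreaRect((P*1000).astype(np.float32))
    print(n,len(cn),np.round(r[0],1),np.round(r[1],1),round(r[2],2)); return P
bright=lambda h:(h[...,1]<50)&(h[...,2]>150)
black=lambda h:h[...,2]<60
brown=lambda h:(h[...,1]>120)&(h[...,2]<185)&(h[...,0]<18)
for n,c,o in(("w4",c4,(335,430,60,210)),("w3",c3,(70,175,105,245))):
    rect(n+" plate",c,blob(c,o,bright),.036); rect(n+" grip",c,blob(c,o,black),.06)
    rect(n+" cleats brown",c,blob(c,(o[0]-12,o[1],o[2],o[2]+30) if n=="w4" else (60,165,105,135),brown),.035)
rect("file grip",c4,blob(c4,(190,245,80,240),brown),.047)
rect("file grey",c4,blob(c4,(195,245,80,245),lambda h:(h[...,1]<60)),.01)
A=cv2.resize(c3["pixels"][20:240,265:435],None,fx=2.7,fy=2.7,interpolation=cv2.INTER_CUBIC)
B=cv2.resize(c4["pixels"][55:210,315:435],None,fx=2.7,fy=2.7,interpolation=cv2.INTER_CUBIC)
o=np.zeros((600,800,3),np.uint8);o[:A.shape[0],:A.shape[1]]=A;o[:B.shape[0],465:465+B.shape[1]]=B
cv2.imwrite("pics/z1.png",o)
E
```

```text
w4 plate 79 [473.2  31.8] [60.2 90.1] 88.15
w4 grip 1 [477.7  38. ] [0. 0.] 0.0
w4 cleats brown 66 [527.  43.] [76.3 14.8] 88.21
w3 plate 136 [473.1  30.2] [62.5 90.1] 87.8
w3 grip 128 [466.5  28.9] [21.5 38.4] 88.45
w3 cleats brown 129 [527.1  41.4] [76.6 14.7] 88.94
file grip 254 [439.4 187.2] [15.7 77.5] 88.54
file grey 114 [447.  187.1] [ 25.1 149.1] 88.27
```

View pics/z1.png

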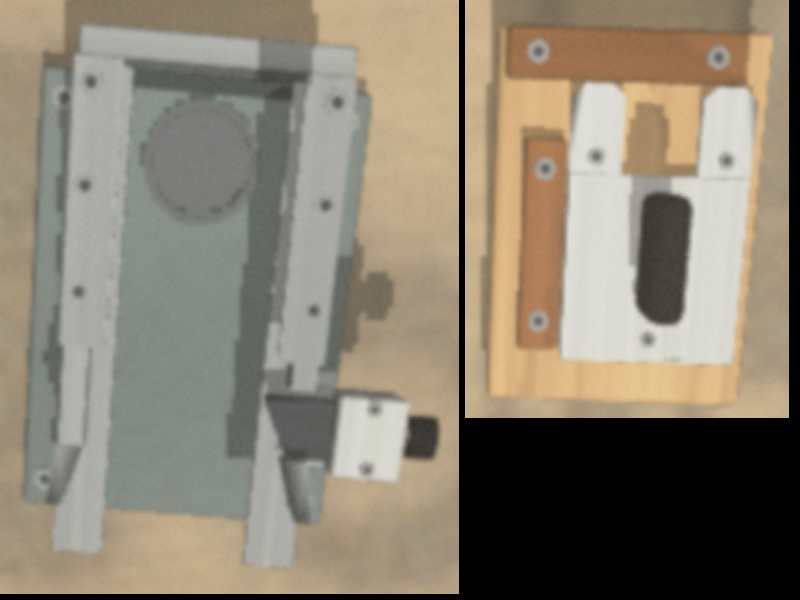

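The zoom shows the stand's ledge ends, inner corners at zoom (101,552) and (245,565), the lips and the stop bar (80,27)–(357,48). The plate sits snug in the cleat corner. Next I cast those points and go for the file.

```bash
python3 - <<'E'
from h import *
c=pickle.load(open("w3.pkl","rb"))
q=lambda u,v,z: ray(c,265+u/2.7,20+v/2.7,z)*1000
L,Rr=q(101,552,.056),q(245,565,.056); print("front inner",L,Rr,np.linalg.norm(L-Rr),(L+Rr)/2)
def yaw(n,a,b,off=0): d=b-a; print(n,np.degrees(np.arctan2(d[1],d[0]))-off, np.linalg.norm(d))
yaw("ledges front x",Rr,L,90)
yaw("lip L inner",q(110,345,.074),q(133,65,.074)); yaw("lip R outer",q(320,390,.074),q(357,75,.074))
yaw("lip L outer",q(60,345,.074),q(77,55,.074))
yaw("stop",q(357,48,.07),q(82,27,.07),90)
for z in(.0,.01,.02):
    P=[q(25,497,z),q(320,523,z),q(371,95,z),q(43,68,z)]
    print(z,np.mean(P,0),[round(np.linalg.norm(P[i]-P[i-1]),1) for i in range(4)]); yaw("baseL",P[0],P[3])
print("lipL in/R in at far",q(133,65,.074),q(303,80,.074), "lip front L",q(85,345,.074),"lip front R",q(305,390,.074),"stop bar top corners",q(82,27,.074),q(357,48,.074),q(355,73,.074),q(80,50,.074))
E
```

```text
front inner [ 438.14833807 -131.11499588] [ 433.79107565 -179.59343259] 48.673859128988134 [ 435.96970686 -155.35421424]
ledges front x -5.135968309801868 48.673859128988134
lip L inner -5.255855785376832 77.7571995151582
lip R outer -4.138899550658631 88.51814526284736
lip L outer -4.624162238442769 80.2717944067925
stop -3.81136262621564 78.41781028936087
0.0 [ 515.33049543 -161.45168911] [np.float64(149.6), np.float64(113.2), np.float64(151.2), np.float64(113.0)]
baseL -4.075574334640531 149.5996720500434
0.01 [ 515.7736396  -161.15158849] [np.float64(146.1), np.float64(110.5), np.float64(147.6), np.float64(110.3)]
baseL -4.075574334640537 146.11215677309056
0.02 [ 516.21678377 -160.85148787] [np.float64(142.6), np.float64(107.9), np.float64(144.1), np.float64(107.7)]
baseL -4.075574334640536 142.62464149613777
lipL in/R in at far [ 584.90544675 -142.47316393] [ 581.14447486 -190.70947537] lip front L [ 507.45259178 -127.77702189] lip front R [ 494.18083386 -194.9743985 ] stop bar top corners [ 594.59237085 -128.19451455] [ 589.43788517 -205.56698239] [ 582.99896605 -205.3609275 ] [ 588.72607872 -127.54145367]
```

```bash
python3 - <<'E'
from h import *
y=np.radians(-1.8); o=down(y)
F=np.array([.447,.187])
bot.set_gripper(.6)
bot.goto((*F,.12),o); bot.line_to((*F,.022),max_speed=.15)
print(bot.current_contact_force())
bot.set_gripper(0,40); print(bot.current_opening()*92,bot.current_grip_force(),bot.current_contact_force())
bot.line_to((*F,.16),max_speed=.15); bot.hold(.2); print(bot.current_opening()*92,bot.current_contact_force(),bot.current_ft_torque(),bot.current_clock())
E
```

```text
[0.55343962 0.98425216 0.50349483]
17.936650396471084 39.998926520347595 [-0.7404371   0.56179446  0.13166754]
17.84507416075195 [ 0.27782256 -0.21923134 -2.77380593] [-0.00070291  0.01812792 -0.00139609] 8.7083
```

File is held. Now the stroke routine, first stroke with logged force.

```bash
cat > stroke.py <<'E'
from h import *
yb=np.radians(-1.85); TH=np.radians(30)
RF=Rn.from_euler('z',yb)*Rn.from_euler('x',TH); ROT=(RF*Rn.from_euler('x',np.pi)).as_rotvec()
n=RF.apply([0,0,1]); ax=RF.apply([1,0,0]); E=np.array([.4722,.0012,.036])
def tcp(s,h): return E+ax*s+n*(h+.022)   # face centre s along edge, h off it
def fn(b): return float((bot.current_contact_force()-b)@n)
def stroke(h0,k,target=8.5,a=-.044,e=.044,step=.008):
    bot.line_to(tcp(a,.010),ROT,.15); bot.hold(.15)
    b=bot.current_contact_force(); h=h0; log=[]
    bot.line_to(tcp(a,h),ROT,.05)
    for i in range(40):
        f=fn(b)
        if f>6: break
        h-=.0005 if f<1 else min(.0005,(target-f)/k); bot.line_to(tcp(a,h),ROT,.03)
    log.append((round(h*1000,2),round(f,1))); hs=h
    s=a
    while s<e-1e-6:
        f=fn(b); h+=np.clip((f-target)/k*.6,-.0005,.0005); s=min(s+step,e)
        bot.line_to(tcp(s,h),ROT,.06); log.append((round(h*1000,2),round(fn(b),1)))
        if fn(b)>20: break
    bot.line_to(tcp(s,h)+[0,0,.045],ROT,.15)
    print(log,bot.current_opening()*92,bot.current_clock()); return hs
E
python3 - <<'E'
from stroke import *
for s,h in((-.044,.05),(-.044,0),(.044,0),(.044,.05)):
    j=bot.inverse_kinematics(tcp(s,h),ROT); print(None if j is None else j.round(2))
bot.goto(tcp(-.044,.07),ROT); bot.line_to(tcp(-.044,.01),ROT,.1); bot.hold(.2)
b=bot.current_contact_force(); print("base",b,bot.current_clock())
h=.004; prev=0
bot.line_to(tcp(-.044,h),ROT,.05)
while h>-.008:
    f=fn(b); print(round(h*1000,2),round(f,2),end=" | ")
    if f>6: break
    h-=.0005; bot.line_to(tcp(-.044,h),ROT,.03)
bot.hold(.1);print(bot.current_contact_force()-b,fn(b),bot.current_ft_torque(),bot.current_clock())
snap("wrist","p1");snap("scene","p2")
E
```

```text
[-0.69  0.07  2.04  0.41  1.39  0.76]
[-0.65  0.13  2.08  0.44  1.29  0.75]
[-0.55  0.32  1.84  0.47  1.29  0.85]
[-0.59  0.27  1.81  0.45  1.38  0.86]
base [ 0.12394843  0.66842861 -3.27042152] 10.6417
4.0 0.7 | 3.5 0.12 | 3.0 0.8 | 2.5 0.16 | 2.0 0.38 | 1.5 1.14 | 1.0 1.5 | 0.5 0.8 | 0.0 0.53 | -0.5 3.23 | -1.0 6.55 | [-2.33228449 -2.88386407  8.14948352] 8.53648676221593 [0.02517214 0.19292214 0.20892124] 13.5083
```

```bash
python3 - <<'E'
from stroke import *
b=np.array([.124,.668,-3.27]); h=-.001; s=-.044; k=7000; log=[]
while s<.044-1e-6:
    f=fn(b); h+=np.clip((f-8.5)/k*.6,-.0005,.0005); s=min(s+.008,.044)
    bot.line_to(tcp(s,h),ROT,.06); log.append((round(h*1000,2),round(fn(b),1)))
    if fn(b)>18: break
bot.line_to(tcp(s,h)+[0,0,.045],ROT,.15)
print(log,bot.current_opening()*92,bot.current_clock())
bot.line_to(tcp(-.044,0)+[0,0,.045],ROT,.2)
snap("wrist","p3"); snap("top","p4"); snap("scene","p5"); print(bot.current_clock())
c=pickle.load(open("p2.pkl","rb"));d=pickle.load(open("p5.pkl","rb"))
print(proj(c,E))
u,v=proj(c,E).astype(int); cr=lambda p:cv2.resize(p["pixels"][v-60:v+50,u-60:u+60],(400,367),interpolation=cv2.INTER_CUBIC)
w=[pickle.load(open(x+".pkl","rb"))["pixels"][:320] for x in("p1","p3")]
cv2.imwrite("pics/z2.png",np.vstack([np.hstack([cr(c),cr(d)]),np.hstack([cv2.resize(x,(400,200)) for x in w])]))
E
```

```text
[(np.float64(-0.87), 3.4), (np.float64(-1.31), 7.9), (np.float64(-1.36), 9.6), (np.float64(-1.26), 9.9), (np.float64(-1.15), 10.1), (np.float64(-1.01), 9.9), (np.float64(-0.89), 8.6), (np.float64(-0.87), 9.4), (np.float64(-0.8), 9.6), (np.float64(-0.7), 7.4), (np.float64(-0.79), 6.2)] 18.083776689966538 17.175
17.9167
[354.63553216 252.32806584]
```

View pics/z2.png

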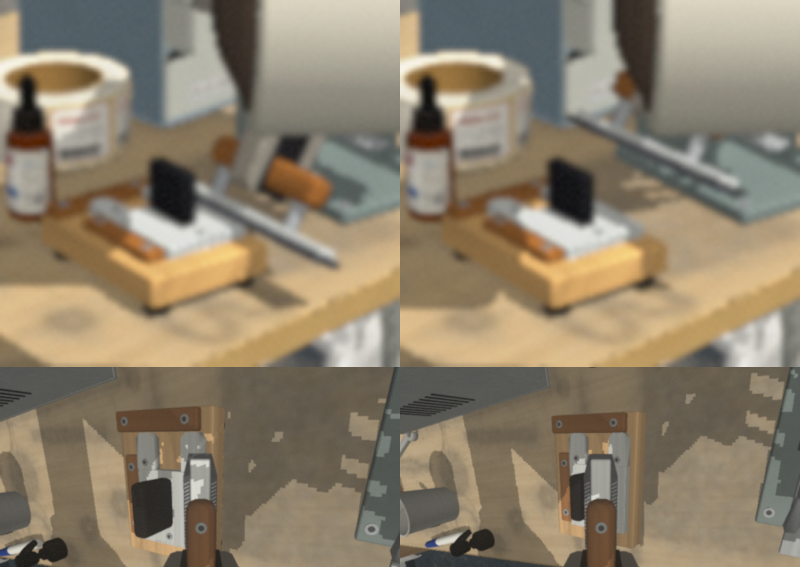

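The picture shows the file leaning right on the plate's right edge. After the stroke the file is lifted and the plate is still in its corner. Two more strokes, using the learned depth profile.

```bash
python3 - <<'E'
from stroke import *
prof=np.array([-1.35,-1.38,-1.36,-1.26,-1.17,-1.05,-.95,-.88,-.85,-.82,-.85])*1e-3
for r in range(2):
    a=-.044
    if r: bot.line_to(tcp(a,0)+[0,0,.045],ROT,.2)
    bot.line_to(tcp(a,.006),ROT,.15); bot.hold(.2); b=bot.current_contact_force()
    bot.line_to(tcp(a,-.0002),ROT,.05); bot.line_to(tcp(a,-.0010),ROT,.02); log=[round(fn(b),1)]; d=0;s=a
    for p in prof:
        s+=.008; bot.line_to(tcp(s,p+d),ROT,.06); f=fn(b); log.append((round(f,1),round((p+d)*1e3,2)))
        d+=np.clip((f-9)/7000*.5,-.0003,.0003)
        if f>18: print("HIGH"); break
    bot.line_to(tcp(s,p+d)+[0,0,.045],ROT,.15)
    print(log,bot.current_opening()*92,bot.current_clock())
E
```

```text
[4.4, (3.6, np.float64(-1.35)), (9.7, np.float64(-1.68)), (10.4, np.float64(-1.61)), (10.8, np.float64(-1.41)), (9.8, np.float64(-1.19)), (9.3, np.float64(-1.02)), (10.0, np.float64(-0.9)), (8.1, np.float64(-0.76)), (7.5, np.float64(-0.79)), (6.5, np.float64(-0.87)), (6.5, np.float64(-1.09))] 17.72702451217418 22.625
[4.7, (4.4, np.float64(-1.35)), (9.8, np.float64(-1.68)), (11.2, np.float64(-1.6)), (10.7, np.float64(-1.34)), (10.4, np.float64(-1.13)), (10.0, np.float64(-0.92)), (8.2, np.float64(-0.74)), (7.2, np.float64(-0.73)), (6.5, np.float64(-0.83)), (8.1, np.float64(-0.98)), (7.4, np.float64(-1.08))] 17.771364229938392 27.925
```

```bash
python3 - <<'E'
from h import *
p=bot.current_ee_pos(); bot.line_to(p+[-.02,0,.07],None,.2)
o=down(np.radians(-1.8)); F=np.array([.447,.187])
bot.goto((*F,.14),o); bot.line_to((*F,.030),o,.15); bot.hold(.15); b=bot.current_contact_force()
z=.030
while z>.0205:
    z-=.001; bot.line_to((*F,z),o,.03); f=(bot.current_contact_force()-b)[2]
    if f>3: break
print(z,f,bot.current_contact_force()-b,bot.current_ft_torque())
bot.set_gripper(.3); bot.line_to((*F,.14),o,.2)
bot.goto((.40,.06,.26),down(0)); c=snap("wrist","q1"); d=snap("scene","q2"); print(bot.current_clock())
def big(n,roi,f,z):
    u0,u1,v0,v1=roi; h=cv2.cvtColor(c["pixels"][v0:v1,u0:u1],cv2.COLOR_BGR2HSV); m=f(h).astype(np.uint8)
    cn=max(cv2.findContours(m,0,2)[0],key=cv2.contourArea)[:,0]+[u0,v0]
    r=cv2.minAreaRect((np.array([ray(c,*q,z) for q in cn.astype(float)])*1000).astype(np.float32)); print(n,[np.round(x,1) for x in r])
u,v=proj(c,(.473,.031,.036)).astype(int)
big("plate",(u-55,u+50,v-70,v+70),lambda h:(h[...,1]<50)&(h[...,2]>150),.036)
big("grip",(u-55,u+50,v-70,v+70),lambda h:h[...,2]<60,.072)
cv2.imwrite("pics/z3.png",np.vstack([c["pixels"][:300],d["pixels"][180:380]]))
E
```

```text
0.02099999999999999 8.615585057774965 [-3.3669508  -1.15250276  8.61558506] [-0.09169163  0.52150398 -0.01704396]
34.525
plate [array([474. ,  32.6]), array([60.1, 90.2]), np.float64(88.2)]Traceback (most recent call last):
  File "<stdin>", line 18, in <module>
  File "<stdin>", line 14, in big
ValueError: max() iterable argument is empty
```

View pics/q1.png

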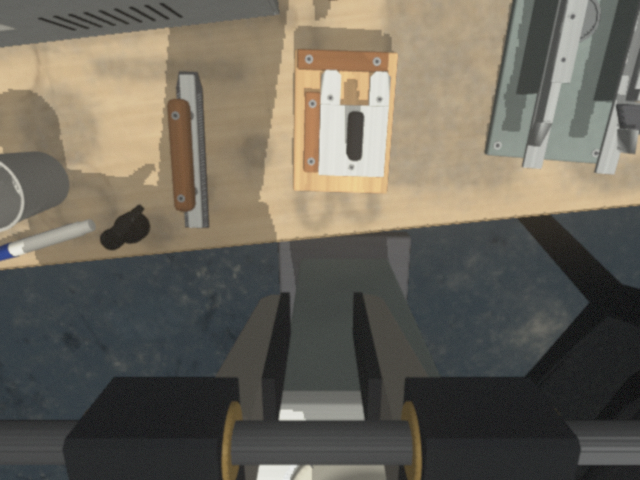

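```bash
python3 - <<'E'
from h import *
# refine stand from wrist view over it, while carrying nothing: side view from another place
c=pickle.load(open("w2.pkl","rb")); st=lambda o,y,p:(o+Rn.from_euler('z',y).apply(p))
for o in([.5155,-.1613,0],[.5205,-.1615,0]):
    for n in("w2","w3","w4"):
        c=pickle.load(open(n+".pkl","rb")); print(o[0],n,[proj(c,st(np.array(o),np.radians(-4.3),p)).round(1).tolist() for p in([-.085,.024,.056],[-.085,-.024,.056],[-.016,.024,.074],[.065,.02,.074])])
E
```

```text
0.5155 w2 [[343.8, 126.8], [394.6, 130.7], [352.1, 43.4], [366.8, -67.6]]
0.5155 w3 [[302.3, 230.4], [354.8, 234.4], [306.8, 155.4], [319.2, 48.5]]
0.5155 w4 [[570.1, 187.5], [623.3, 191.5], [604.2, 105.2], [639.0, -9.0]]
0.5205 w2 [[344.1, 121.3], [395.1, 125.2], [352.5, 37.0], [367.3, -75.0]]
0.5205 w3 [[302.5, 225.1], [355.2, 229.1], [307.0, 149.2], [319.4, 41.3]]
0.5205 w4 [[571.3, 181.8], [624.8, 185.9], [605.6, 98.6], [640.8, -16.7]]
```

The picture shows the file lying flat at (190,150), where it started, and the plate still in its corner. The ledge-end pixels in w3 and w2 agree with stand origin x≈0.5205. Now I grasp the plate and stage it at the mouth.

```bash
cat > st.py <<'E'
from h import *
O=np.array([.5205,-.1615,0.]); YS=np.radians(-4.4); RS=Rn.from_euler('z',YS)
def pl(lead,und,dy=0): # TCP for plate leading end at stand x=lead, underside height above ledges=und
    return O+RS.apply([lead-.053,dy,.056+und+.021])
E
python3 - <<'E'
from st import *
yp=np.radians(-1.8); G=np.array([.4655,.0318]); o=down(yp)
bot.set_gripper(.35)
bot.goto((*G,.12),o); bot.line_to((*G,.049),o,.12); b=bot.current_contact_force()
bot.set_gripper(0,45); print(bot.current_opening()*92,bot.current_contact_force()-b)
bot.line_to((*G,.125),o,.12); print(bot.current_opening()*92)
bot.goto(pl(-.072,.03),down(YS)); bot.hold(.2)
print(bot.current_contact_force(),bot.current_ft_torque(),bot.current_clock())
c=snap("wrist","r1"); d=snap("top","r2")
for p in((-.085,.024,.056),(-.085,-.024,.056)): print(proj(c,O+RS.apply(p)))
print(bot.current_clock())
E
```

```text
11.41803689559677 [-0.76265514  1.60340772  3.47541207]
11.569492628157988
[ 0.12197935 -0.04355295 -1.23052156] [ 0.0765368  -0.01731149  0.02544021] 38.45
[278.09011554 202.3143749 ]
[369.09234254 202.56555894]
38.55
```

View pics/r1.png

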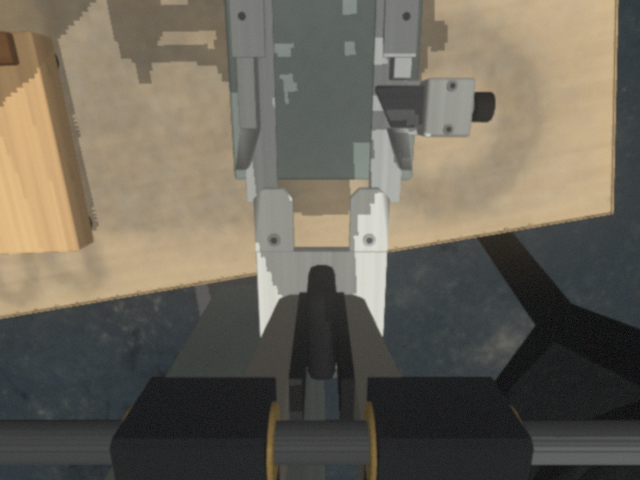

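The plate is held level and square to the slideway: prongs centred at u≈322, ledge inner edges at u≈277 and 372, so I shift about 1 mm right. Next: lower to contact, then slide in with force guarding.

```bash
python3 - <<'E'
from st import *
o=down(YS); dy=-.001
loc=lambda b: RS.inv().apply(bot.current_contact_force()-b)
bot.line_to(pl(-.072,.005,dy),o,.12); bot.hold(.2); b=bot.current_contact_force(); u=.005
while u>-.004:
    u-=.0007; bot.line_to(pl(-.072,u,dy),o,.03)
    if loc(b)[2]>1.5: break
print("contact und",u,loc(b).round(1),bot.current_clock())
u+=.0006; x=-.072; log=[]
while x<.030:
    x+=.008; bot.line_to(pl(x,u,dy),o,.08); f=loc(b); log.append((round(x*1e3),f.round(1).tolist()))
    if f[2]>4:u+=.0004
    if f[2]<0:u-=.0002
    if abs(f[1])>3: dy+=np.sign(f[1])*.0004
    if f[0]<-18: break
print(log,u,dy,bot.current_opening()*92,bot.current_clock())
E
```

```text
contact und 9.999999999999961e-05 [-1.8  1.2  4.7] 40.8583
[(-64, [2.2, -0.2, 2.2]), (-56, [1.0, 0.3, 1.4]), (-48, [1.2, 0.5, 2.6]), (-40, [1.0, -0.4, 1.2]), (-32, [0.1, 4.1, 5.5]), (-24, [0.2, 6.4, 4.1]), (-16, [1.8, 4.4, -0.3]), (-8, [1.6, 5.4, -0.4]), (0, [2.6, 5.4, -0.3]), (8, [1.8, 4.7, 0.5]), (16, [1.2, 4.4, 0.0]), (24, [0.8, 4.2, 0.6]), (32, [0.6, 2.4, 1.8])] 0.0008999999999999994 0.0022 11.893655442762416 44.1083
```

```bash
python3 - <<'E'
from st import *
o=down(YS); dy=.0018; u=.0009; b=np.array([.12,-.04,-1.23])
loc=lambda: RS.inv().apply(bot.current_contact_force()-b)
x=.032; log=[]
while x<.076:
    x+=.004 if x<.058 else .001; bot.line_to(pl(x,u,dy),o,.08 if x<.058 else .03); f=loc(); log.append((round(x*1e3),f.round(1).tolist()))
    if f[2]>4:u+=.0003
    if f[2]<-.5:u-=.0002
    if f[0]<-12: break
print(log,u,dy,bot.current_opening()*92,bot.current_clock())
c=snap("wrist","s1"); cv2.imwrite("pics/s1z.png",cv2.resize(c["pixels"][60:],(800,525)))
E
```

```text
[(36, [-0.8, 2.5, 2.8]), (40, [-1.1, 2.0, 1.5]), (44, [-1.5, 0.8, 1.2]), (48, [-1.0, 1.5, 1.8]), (52, [-0.3, 0.7, 0.1]), (56, [-1.3, 1.6, 1.1]), (60, [-1.9, 0.8, 0.3]), (61, [-3.0, -0.0, 1.6]), (62, [-2.8, -0.7, 1.0]), (63, [0.3, -0.1, -0.6]), (64, [0.4, 0.4, -1.0]), (65, [-0.6, -0.9, 0.6]), (66, [-5.0, 0.4, 5.3]), (67, [-8.2, -0.6, 7.9]), (68, [-11.4, -0.7, 8.7]), (69, [-14.5, -1.3, 9.9])] 0.0016999999999999997 0.0018 11.515814882699498 48.1417
```

View pics/s1z.png

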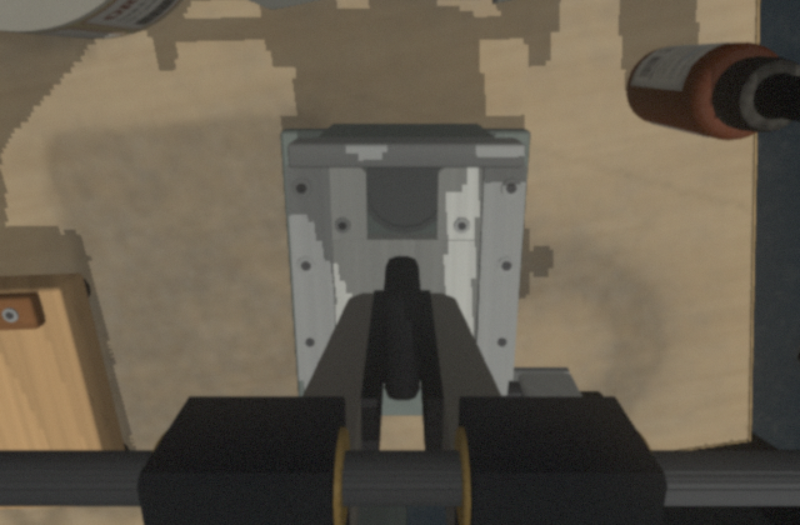

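The plate is against the end stop. The push force dropped to zero at 63 mm (the click) and the stop was met at about 65 mm. Now I relax, release, retreat and check numerically.

```bash
python3 - <<'E'
from st import *
o=down(YS); bot.line_to(pl(.0655,.0008,.0018),o,.03); bot.hold(.1); print(bot.current_contact_force()-[.12,-.04,-1.23])
bot.set_gripper(.3); p=bot.current_ee_pos(); bot.line_to(p+[0,0,.13],o,.15)
bot.goto((.45,-.15,.26),down(0)); bot.hold(.2); c=snap("wrist","v1"); print(bot.current_contact_force(),bot.current_clock())
im=c["pixels"]; u,v=proj(c,O+RS.apply([-.025,0,.064])).astype(int)
h=cv2.cvtColor(im,cv2.COLOR_BGR2HSV)
col=im[v-25:v+40,u-8:u+9].astype(float).mean((1,2)); k=np.abs(np.diff(col)).argmax(); vv=v-25+k+.5
for z in (.056,.064): print("trail end stand x",RS.inv().apply(np.r_[ray(c,u,vv,z),0]-O)[0]*1e3)
# catch: dark wedge extent, before (w3) and now at same camera pose
a=pickle.load(open("w3.pkl","rb"))["pixels"]
for n,i in(("before",a),("now",im)):
    m=cv2.cvtColor(i,cv2.COLOR_BGR2GRAY)[160:200,345:395]; 
    print(n,[(r+160,(np.where(m[r]<95)[0][[0,-1]]+345).tolist()) for r in range(0,40,4) if (m[r]<95).any()])
E
```

```text
[-1.70241083 -0.92935723  1.64438172]
[ 0.07368804  0.80385424 -0.65882253] 50.7417
trail end stand x -10.044620677554287
trail end stand x -9.546565063302765
before [(160, [371, 371]), (168, [364, 389]), (172, [366, 388]), (176, [368, 388]), (180, [369, 387]), (184, [370, 385]), (188, [370, 386]), (192, [370, 370]), (196, [371, 371])]
now [(168, [363, 387]), (172, [366, 387]), (176, [367, 387]), (180, [369, 385]), (184, [368, 385]), (188, [369, 384]), (192, [369, 369]), (196, [370, 370])]
```

The catch has the same fully-out outline as before, and the plate was felt against its stop, so it is home and latched. Handing in.

```bash
python3 -c "
from workcell import bot
print(bot.job_done())"
```

```text
the job is handed in; nothing more can be done
None
```

I filed the edge in three leaning strokes, laid the file flat back in its place, slid the plate home behind the clicked catch, and handed the job in at about 51 s; the first few millimetres of each stroke, before the required part, pressed only about 3.5 to 4.5 N.

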